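# Empty the drop-bottom offcut hopper and bolt it shut

### The job

Empty the glass offcuts from the hopper into the tray under it: draw back the bolt and swing the weighted lever right over so that the bottom flap drops fully open and every offcut falls into the tray. Then swing the lever back so that the flap is shut again and push the bolt fully home. Leave the tray where it stands and do not disturb the other things on the bench.

Things in the scene. Friction and masses are not known exactly. Their poses are not given: they have to be found in the camera images.
- hopper_stand: Offcut hopper: funnel-shaped steel bin on a grey frame, fixed. 130 mm along its x, 150 mm along y; z up. Origin: middle of its footprint, 2 mm above the bench. Rim 215 mm, hinged bottom flap 140 mm above the origin. The -x side carries the lever, the +y side (away from the robot) the barrel bolt. Upright grey end plates at x = -62 and +62 mm.
- door_hinge (a point): Middle of the flap's hinge axis: 72 mm in +y and 134 mm up from the stand's origin. The axis runs along the stand's x; this point has the stand's orientation. The bin lies on the -y side of it.
- trap_door (a joint): Flap and lever, one part, turning about the stand's +x. 0: flap shut, lever leaning 40 deg to the stand's +y (away from the robot). 1.0 rad: fully open, lever leaning 17 deg to -y (towards the robot). The heavy grip makes it fall to one end or the other (upright at 0.7) and rest there. Needs under 4 N at the grip. With the bolt shot its rod blocks the lever.
- lever_grip (a point): Middle of the lever's grip: dark steel cylinder 32 mm across, 55 mm long, along the stand's x, standing out at the -x side. It is 106 mm in -x of door_hinge, and at y, z = hinge + 115 mm x (sin, cos)(40 deg - a) at flap angle a. The lever blade, a flat bar, is 30 mm in +x of this point. Can be pinched from above across the stand's y. Axes turn with the flap; the stand's when shut.
- bolt (a joint): Travel of the barrel bolt along the stand's x. 0: shot fully home, rod across the lever's path. Grows as it is drawn towards the stand's +x; 0.040 m: fully drawn. The lever is free beyond 0.030. Stays where it is left (about 2 N of friction). Shoot it home only while the flap is shut.
- bolt_knob (a point): Point to grasp on the bolt's upright round knob, dark steel, 18 mm across: 17 mm below its flat top, 245 mm above the stand's origin (30 mm above the bin's rim). The knob is straight for 30 mm below this point. It stands just outside the bin's far wall (stand y = +92 mm) and slides along the stand's x from -12 mm (shot) to +28 mm (drawn). Axes as the stand's.
- catch_tray: Loose open aluminium tray under the flap, 110 x 190 x 40 mm (its x, y, z), wall 3 mm; origin at the centre of its underside, z up, axes about parallel to the stand's. It stands between the frame's end plates.
- offcut_1: Offcut of clear glass tube, 78 mm long, 18 mm across, 22 g, at first lying on the flap in the bin, along the stand's x; origin at its centre.
- offcut_2: Offcut of clear glass tube, 70 mm long, 18 mm across, 22 g, at first lying on the flap in the bin, along the stand's x; origin at its centre.
- offcut_3: Offcut of clear glass tube, 75 mm long, 18 mm across, 22 g, at first lying on the flap in the bin, along the stand's x; origin at its centre.
- offcut_4: Offcut of clear glass tube, 66 mm long, 18 mm across, 22 g, at first lying on the flap in the bin, along the stand's x; origin at its centre.
- offcut_5: Offcut of clear glass tube, 72 mm long, 18 mm across, 22 g, at first lying on the flap in the bin, along the stand's x; origin at its centre.
- salt_jar: Amber jar with a black lid, 58 mm across, 70 mm high, loose bystander; origin at the centre of its base.
- cork_block: Cork block 64 x 73 x 24 mm, loose bystander; origin at the centre of its underside.
- ball_stand: Small weighted stand with a black ball on a rod, 49 x 54 mm, 110 mm high, loose bystander; origin at the centre of its base.
Mind the look-alikes: they are no part of the job. Leave any purple look-alike of the offcut_4 alone.

How it is judged (in metres and radians):
On the way:
1. the flap is swung fully open and all five offcuts lie in the tray (value of joint trap_door above 0.85 rad and x of offcut_1 in the frame of catch_tray between -0.052 and 0.052 m and y of offcut_1 in the frame of catch_tray between -0.092 and 0.092 m and z of each of offcut_1, offcut_2, offcut_3, offcut_4, offcut_5 in the frame of catch_tray below 0.045 m and x of offcut_2 in the frame of catch_tray between -0.052 and 0.052 m and y of offcut_2 in the frame of catch_tray between -0.092 and 0.092 m and x of offcut_3 in the frame of catch_tray between -0.052 and 0.052 m and y of offcut_3 in the frame of catch_tray between -0.092 and 0.092 m and x of offcut_4 in the frame of catch_tray between -0.052 and 0.052 m and y of offcut_4 in the frame of catch_tray between -0.092 and 0.092 m and x of offcut_5 in the frame of catch_tray between -0.052 and 0.052 m and y of offcut_5 in the frame of catch_tray between -0.092 and 0.092 m), for 0.2 s.
At the end, for the whole second after the job is handed in: The flap is shut (trap_door under 0.05 rad), the bolt is shot home across the lever (bolt under 8 mm), and all five offcuts lie at rest in the catch tray: each centre within the tray's walls and less than 45 mm above its underside (value of joint trap_door below 0.05 rad and value of joint bolt below 0.008 m and x of offcut_1 in the frame of catch_tray between -0.052 and 0.052 m and y of offcut_1 in the frame of catch_tray between -0.092 and 0.092 m and z of each of offcut_1, offcut_2, offcut_3, offcut_4, offcut_5 in the frame of catch_tray below 0.045 m and x of offcut_2 in the frame of catch_tray between -0.052 and 0.052 m and y of offcut_2 in the frame of catch_tray between -0.092 and 0.092 m and x of offcut_3 in the frame of catch_tray between -0.052 and 0.052 m and y of offcut_3 in the frame of catch_tray between -0.092 and 0.092 m and x of offcut_4 in the frame of catch_tray between -0.052 and 0.052 m and y of offcut_4 in the frame of catch_tray between -0.092 and 0.092 m and x of offcut_5 in the frame of catch_tray between -0.052 and 0.052 m and y of offcut_5 in the frame of catch_tray between -0.092 and 0.092 m and linear speed of each of offcut_1, offcut_2, offcut_3, offcut_4, offcut_5 below 0.03 m/s); the robot touches nothing.
It fails at once if the salt jar is shifted by more than 40 mm (distance of salt_jar from where it was at the start of the episode above 0.04 m).
It fails at once if the cork block is shifted by more than 40 mm (distance of cork_block from where it was at the start of the episode above 0.04 m).
It fails at once if the ball stand is shifted by more than 40 mm (distance of ball_stand from where it was at the start of the episode above 0.04 m).
It fails at once if the catch tray is shifted by more than 30 mm (distance of catch_tray from where it was at the start of the episode above 0.03 m).
It also fails if it takes over 67 s, if anything falls off the work surface, if the arm or the gripper's body presses on something with over 40 N, if the wrist force passes 120 N, or if a joint passes its speed limit or range.

### The arm

A 6-joint arm with a two-finger parallel gripper is mounted at the origin on the work surface; the furniture and walls round the work are solid. World frame = base frame: x ahead of the robot, y to its left, z up, the work surface at z = 0. Lengths are in mm, angles in degrees, forces in N, time in s.
With the tool pointing down it reaches from about 350 to 850 mm from the base axis. Payload 8.1 kg.
Tool frame: the origin (TCP) lies midway between the tips of the shut fingers; the grasp point (between the pads) lies 19 mm behind it; z points along the fingers, y is the direction in which the jaws open and shut (so a half turn about z gives the same grasp; the last joint's range is limited). The gripper opens to 85 mm and grips with 20 to 120 N. Pads are 22 mm wide; open, the fingers measure 114 mm over their backs; the gripper's body (76 mm by 85 mm) begins 54 mm behind the grasp point. The pads swing forward as they close: fully open they stand 13 mm farther back than shut.
Start: joints at [-72.273, 7.471, 85.268, -0, 87.261, -4.893], TCP at [230.794, -553.841, 231.292] pointing down, gripper open.
Joint ranges: [-169.43, 169.43], [-51.17, 129.36], [1.28, 143.12], [-76.62, 256.62], [0, 156.53], [-152.29, 152.29]. Speed limits (degrees/s): [136.94, 136.94, 159.86, 180, 180, 180].

### API

Orientations are given as [roll, pitch, yaw] about the fixed x, y, z axes, in that order (R = Rz(yaw) Ry(pitch) Rx(roll)).
In Python, from bench import telemetry, snapshot, camera_params, job gives the robot as it stands. The module is installed in compiled form; this text tells all that it offers.
- The arm moves only by the shell command python3 -m jog 'ROWS' [FORCE]. ROWS is JSON, a list that holds one entry, the list of rows, each a list of 7 numbers: the shift along the tool's x, y, z in units of 50 mm (1.0 is 50 mm), then the turn, a rotation vector about the tool's x, y, z in units of 2 pi rad (1.0 is 2 pi rad), then the opening, from 0 (shut) to 1 (fully open). In form: [[[dx, dy, dz, rx, ry, rz, claw], ...]]. A call has 1 to 12 rows; each row shifts and turns the commanded pose from where the row before left it, along the tool's axes as they then stand; what a row does not reach is not made up. A row lasts 1/8 s, in which the tool goes at most 62.5 mm and 10.7 degrees, less where a joint would pass 70% of its speed; a pose out of reach is approached as far as the arm can. A call with a number of a shift or a turn outside -1 to 1 is refused whole. A call with a gripper value outside its range is refused whole. The fingers move at their own pace and stop on an object; FORCE is the grip in N (left out, the last holds). Time passes only in rows, so rows that do not move let the fingers close. It gives the time, the measured TCP pose, the force and the opening at its end, in the units of the state.
- telemetry.sense(): the state, without advancing time (a new reading comes with each control period).
- snapshot(name): name is "scene" or "top" or "wrist"; returns (picture, depth): 480x640x3 uint8, red, green, blue; 480x640 float32, mm along the optical axis (not along the pixel's ray), 0 where there is no reading.
- camera_params(name): a dict with "K" (3x3 intrinsics, pixels), "extrinsics" (4x4, takes a point from camera to world coordinates). Camera axes: x right, y down, z forward; pixel columns grow to the right and rows downward; lengths in mm; the calibration is good to about 2 mm. A picture is of the moment at which its call begins: read the wrist's pose just before it. camera_params takes no time and is no camera call; for the wrist camera it gives the pose at the moment of the call.
- job.hand_in(): hands the job in, once; it reports no verdict.
The state is a dict: "time": time; "joint_pos": joint angles; "qd": joint speeds; "joint_efforts": joint torques, N m; "tool_pos": TCP position; "tcp_rot": TCP orientation; "ft_force": force on the tool from outside, world axes, zero at the start; "wrist_torque": the same for the moment, N m; "finger_gap": finger opening in mm.
Only numpy, scipy, OpenCV 4.12 (cv2) and the standard library are available. Lean on these libraries where they do the work, as an engineer would, in place of code of your own. Each camera call takes 0.05 s, during which the arm holds its last target. There are 200 camera calls.

## Working session

There is one attempt and no reset: what is moved stays moved. The work goes in short steps, Python scripts to look and compute and a shell command to move; the robot and the scene stay as the last step left them, time stands still between calls to the robot, and variables do not carry over. Pictures are saved under pics/ and viewed, about 8 in all and at most 12, crops included, and the job is handed in when it is done.

```bash
mkdir -p pics; cat > h.py <<'E'
import numpy as np, cv2
from bench import telemetry, snapshot, camera_params, job
def save(n,name):
    p,d=snapshot(n); cv2.imwrite(f'pics/{name}.png',p[:,:,::-1]); np.save(f'pics/{name}.npy',d)
    c=camera_params(n); np.savez(f'pics/{name}_c.npz',K=c['K'],E=c['extrinsics']); return p,d
def load(name):
    c=np.load(f'pics/{name}_c.npz'); return cv2.imread(f'pics/{name}.png'),np.load(f'pics/{name}.npy'),c['K'],c['E']
def cloud(name):
    _,d,K,E=load(name); v,u=np.mgrid[0:480,0:640]
    P=np.stack([(u-K[0,2])/K[0,0]*d,(v-K[1,2])/K[1,1]*d,d,np.ones_like(d)],-1)@np.array(E).T
    P=P[...,:3]; P[d==0]=np.nan; return P
E
python3 - <<'E'
from h import *
for n in('scene','top'): save(n,n+'0'); print(np.round(load(n+'0')[3],2).tolist())
s=telemetry.sense();print({k:np.round(v,2).tolist() for k,v in s.items()})
a=np.hstack([cv2.imread('pics/scene0.png'),cv2.imread('pics/top0.png')]);
E
```

```text
[[0.87, -0.31, 0.39, -72.21], [-0.5, -0.55, 0.67, -921.44], [0.0, -0.77, -0.63, 1022.88], [0.0, 0.0, 0.0, 1.0]]
[[0.0, -0.99, 0.15, 314.5], [-1.0, -0.0, 0.0, -15.83], [-0.0, -0.15, -0.99, 1047.97], [0.0, 0.0, 0.0, 1.0]]
{'time': 0.1, 'joint_pos': [-72.27, 7.51, 85.32, 0.0, 87.26, -4.89], 'qd': [-0.03, -0.03, -0.19, -0.08, 0.08, 0.02], 'joint_efforts': [0.0, -57.1, -50.19, -0.0, 0.01, -0.0], 'tool_pos': [230.64, -553.35, 230.35], 'tcp_rot': [-179.9, -0.01, 22.62], 'ft_force': [0.03, -0.61, 0.46], 'wrist_torque': [-0.0, -0.04, 0.05], 'finger_gap': 85.23}
```

View pics/scene0.png

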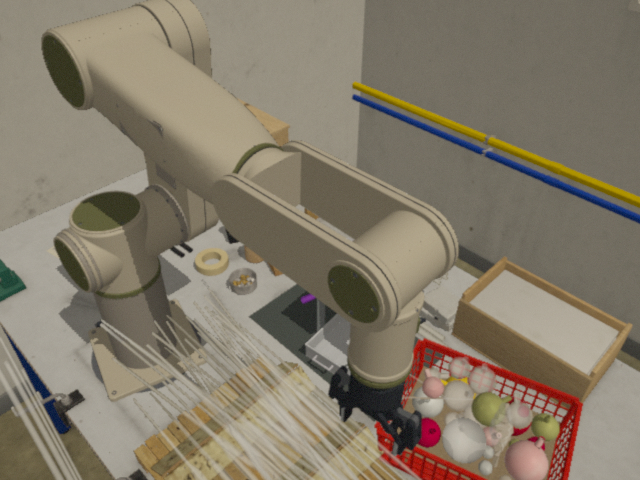

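View pics/top0.png

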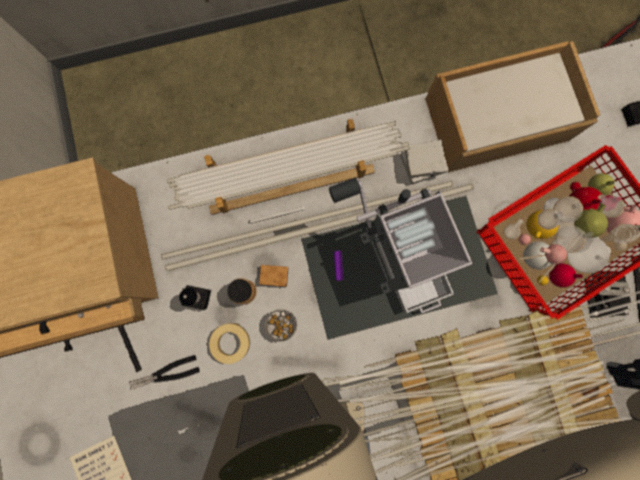

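The top view shows the hopper at about (425,240). The lever grip is at (345,188), with the knob near (405,196). The purple look-alike lies at (338,265), outside the bin. The cork is at (272,276), the jar at (240,290) and the ball stand at (193,297).

```bash
python3 - <<'E'
from h import *
im,d,K,E=load('top0'); P=cloud('top0')
c=im[165:325,310:490]; cv2.imwrite('pics/crop1.png',cv2.resize(c,None,fx=3.6,fy=3.6,interpolation=cv2.INTER_CUBIC))
Z=P[...,2]
z=np.round(Z[170:215:3,325:475:6]).astype(int)
print(z)
m=(np.abs(Z-217)<5); m[:, :370]=0; m[:,480:]=0; m[:180]=0; m[310:]=0
q=P[m][:,:2].astype(np.float32); print(len(q),cv2.minAreaRect(q))
E
```

```text
[[                  65                   47                    2
                    -2 -9223372036854775808                   14
                    75                   15                    9
                     0                    0                    1
                     0                   -2                   40
                    50                   48                   46
                    50                   48                   49
                    21                    3                    1
                     1]
 [                  42                    1                   15
                    12                   12                   12
                    56                   10                    1
                     0                    2                    0
                     1                   -1                   36
                    48                   50                   46
                    36                   38                    0
                     1                    2                    1
                     6]
 [          
[... 6527 characters left out ...]
         -1                   11                   15
                    12                    0                    2
                     2                  180                  191
                   191                  194                  221
                   218                  181                  152
                   159                  161                  142
                   168                  191                  214
                     4                    1                    3
                     2]]
1112 ((442.736083984375, -207.32308959960938), (155.26547241210938, 127.91222381591797), 21.2155704498291)<stdin>:5: RuntimeWarning: invalid value encountered in cast
```

View pics/crop1.png

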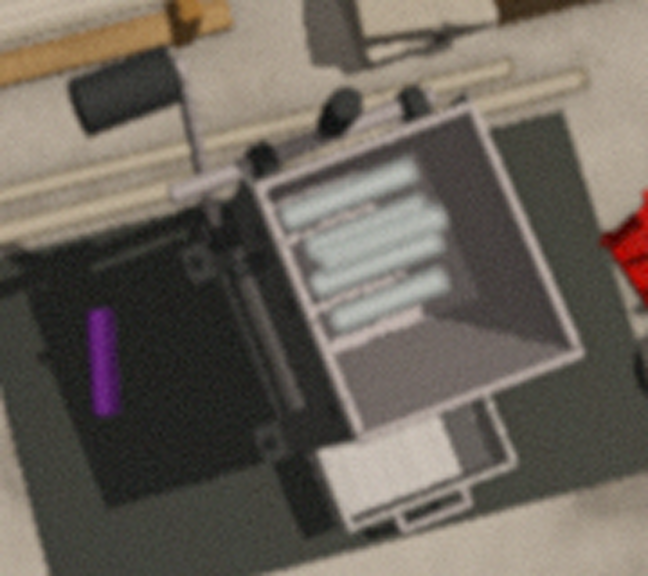

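The crop shows five glass tubes in the bin, the dark grip at crop (125,90), the knob at (342,112) and the purple decoy outside the bin at (103,360). Next I compare the measured knob and grip with the model.

```bash
python3 - <<'E'
from h import *
P=cloud('top0'); Z=P[...,2]; vv,uu=np.mgrid[0:480,0:640]
k=P[(Z>255)&(uu>390)&(uu<420)&(vv>180)&(vv<205)]; kt=k[k[:,2]>260]
print('knob',len(kt),kt.mean(0),np.ptp(kt,axis=0), np.median(kt,0))
g=P[(Z>222)&(uu>325)&(uu<360)&(vv>170)&(vv<210)]
print('grip',len(g),g.mean(0),cv2.minAreaRect(g[:,:2].astype(np.float32)))
for y in(20.2,21.2,22.2):
  a=np.radians(y-90);R=np.array([[np.cos(a),-np.sin(a)],[np.sin(a),np.cos(a)]]);c=np.array([442.7,-207.3])
  print(y,'knob',c+R@[-12,92],'grip',c+R@[-106,145.9])
# obstacles higher than 150 around
for n,x in(('scene0',0),):
  pass
E
```

```text
knob 80 [ 513.74980878 -166.99478086  264.46319237] [16.42322912 16.15223049  6.91479014] [ 513.71385741 -167.09935435  264.62101034]
grip 510 [527.90701883 -59.73574473 236.55173694] ((530.9392700195312, -61.61992645263672), (31.994028091430664, 58.95958709716797), 21.63095474243164)
20.2 knob [ 524.89777971 -164.27064942] grip [543.02452293 -57.44073235]
21.2 knob [ 524.13429487 -162.84265394] grip [540.39383817 -55.7126523 ]
22.2 knob [ 523.34600436 -161.42820059] grip [537.73339492 -54.03074721]
```

The knob and grip agree with each other: 107 mm apart against 108 mm expected. They give a stand yaw of about -69° and an origin near (432,-211). The rim rectangle was biased by about 10 mm because the mask was only partial, so I'll trust the knob and grip. The jaws already run along the stand's x.

```bash
python3 -m jog '[[[0,0,-1,0,0,0,1],[0,0,-1,0,0,0,1],[0.91,-0.55,0,0,0,0,1],[0.91,-0.55,0,0,0,0,1],[0.91,-0.55,0,0,0,0,1],[0.91,-0.55,0,0,0,0,1],[0.91,-0.55,0,0,0,0,1],[0.91,-0.55,0,0,0,0,1],[0.91,-0.55,0,0,0,0,1],[0.91,-0.55,0,0,0,0,1],[0.91,-0.55,0,0,0,0,1],[0,0,0,0,0,0.0044,0.6]]]' 30
python3 -m jog '[[[0,0,0,0,0,0,0.6],[0,0,0,0,0,0,0.6]]]'
python3 - <<'E'
from h import *
s=telemetry.sense();print(s['time'],s['tool_pos'],s['tcp_rot'])
for n in('wrist','top','scene'): save(n,n+'1')
P=cloud('wrist1');Z=P[...,2]
m=(Z>255)&(Z<270)&(np.hypot(P[...,0]-514,P[...,1]+167)<25)
print(m.sum(),np.nanmean(P[m],0),np.ptp(P[m],axis=0))
q=P[(abs(Z-217)<3)];print(len(q))
E
```

```text
time: 1.6
tool_pos: [514.9, -164.6, 330.5]
tcp_rot: [-179.9, 0.0, 21.3]
ft_force: [-0.8, -0.9, -0.5]
finger_gap: 69.4
time: 1.85
tool_pos: [513.0, -168.9, 331.2]
tcp_rot: [180.0, 0.0, 21.0]
ft_force: [0.6, -0.7, 0.1]
finger_gap: 51.5
1.85 [ 513.00581806 -168.8905104   331.15405291] [1.79999809e+02 2.68763082e-02 2.09719268e+01]
650 [ 516.77492867 -165.06499382  262.95779307] [18.10803708 17.53564519 10.43714559]
3337
```

View pics/wrist1.png

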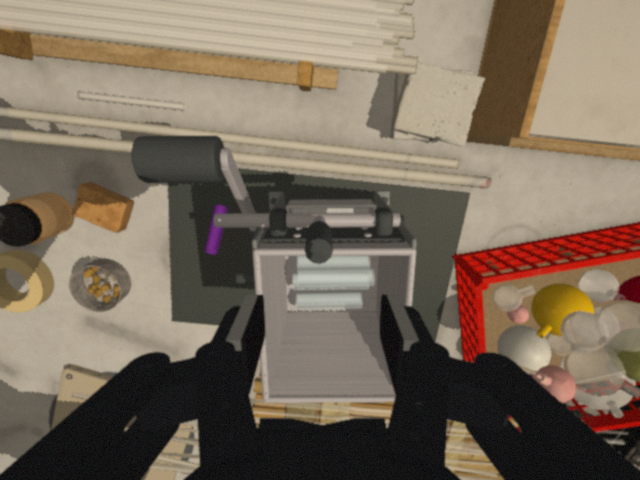

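The wrist view shows the knob at (318,242), midway between the open fingers, with the bin and lever aligned to the tool axes. It places the knob within 3 mm of the top camera's reading. Now I descend, grip and draw.

```bash
python3 -m jog '[[[0.06,-0.04,0.4,0,0,0,0.6],[0,0,0.5,0,0,0,0.6],[0,0,0.5,0,0,0,0.6],[0,0,0.4,0,0,0,0.6],[0,0,0.26,0,0,0,0.6],[0,0,0,0,0,0,0.6],[0,0,0,0,0,0,0],[0,0,0,0,0,0,0],[0,0,0,0,0,0,0],[0,0,0,0,0,0,0],[0,0,0,0,0,0,0]]]' 30
```

```text
time: 3.38
tool_pos: [516.3, -165.2, 229.6]
tcp_rot: [179.9, -0.1, 21.0]
ft_force: [0.5, 0.4, 6.0]
finger_gap: 17.0
```

```bash
python3 -m jog '[[[0,0.2,0,0,0,0,0],[0,0.2,0,0,0,0,0],[0,0.2,0,0,0,0,0],[0,0.2,0,0,0,0,0],[0,0,0,0,0,0,0],[0,0,0,0,0,0,0]]]'
```

```text
time: 4.12
tool_pos: [530.6, -202.0, 229.6]
tcp_rot: [180.0, -0.1, 21.1]
ft_force: [-0.1, 3.2, 6.8]
finger_gap: 16.9
```

```bash
python3 -m jog '[[[0,0,0,0,0,0,0.6],[0,0,0,0,0,0,0.6],[0,0,0,0,0,0,0.6],[0,0,-0.5,0,0,0,0.7],[0,0,-0.8,0,0,0,0.7],[0,0,-0.7,0,0,0,0.7],[0.36,-0.88,0,0,0,0,0.7],[0.36,-0.88,0,0,0,0,0.7],[0.35,-0.89,0,0,0,0,0.7],[0,0,0,0,0,-0.0278,0.7],[0,0,0,0,0,-0.0278,0.7],[0,0,0,0,0,-0.0278,0.7]]]'
python3 -m jog '[[[0,0,0,0,0,-0.0278,0.7],[0,0,0,0,0,-0.0278,0.7],[0,0,0,0,0,-0.0278,0.7],[0,0,0,0,0,-0.0278,0.7],[0,0,0,0,0,-0.0278,0.7],[0,0,0,0,0,-0.0276,0.7],[0,0,0,0,0,0,0.7],[0,0,0,0,0,0,0.7]]]'
python3 - <<'E'
from h import *
s=telemetry.sense();print(s['time'],s['tool_pos'],s['tcp_rot'],s['finger_gap'])
for n in('wrist','top'): save(n,n+'2')
for n in('wrist2','top2'):
  P=cloud(n);Z=P[...,2]
  m=(Z>225)&(Z<250)&(np.hypot(P[...,0]-533,P[...,1]+59)<45)
  print(m.sum(),cv2.minAreaRect(P[m][:,:2].astype(np.float32)), np.percentile(P[m][:,2],95))
  m=(Z>255)&(Z<270)&(np.hypot(P[...,0]-530,P[...,1]+202)<30); print('knob',m.sum(),np.nanmean(P[m],0))
E
```

```text
time: 5.62
tool_pos: [532.3, -59.2, 328.1]
tcp_rot: [-180.0, 0.0, 51.4]
ft_force: [0.7, 0.0, 0.1]
finger_gap: 59.8
time: 6.62
tool_pos: [532.4, -59.4, 328.2]
tcp_rot: [-180.0, -0.0, 110.8]
ft_force: [-0.4, -0.2, 0.1]
finger_gap: 59.8
6.625 [532.39061368 -59.42975554 328.20294933] [-1.79991482e+02 -1.54541941e-03  1.10808938e+02] 59.84489897298575
3349 ((531.4417114257812, -60.501224517822266), (31.005409240722656, 60.992733001708984), 21.857912063598633) 239.97224318357416
knob 277 [ 529.21714679 -196.32141185  261.02978232]
342 ((530.4556884765625, -59.43545150756836), (31.910058975219727, 54.437889099121094), 22.533422470092773) 241.74108586533347
knob 0 [nan nan nan]<stdin>:8: RuntimeWarning: Mean of empty slice
```

View pics/wrist2.png

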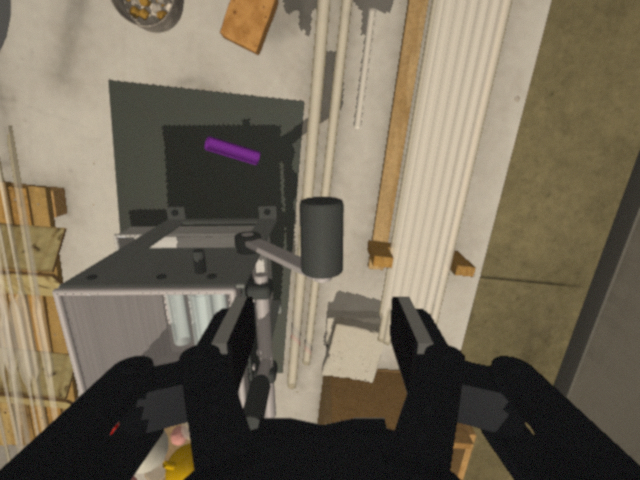

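The grip sits centred between the fingers at (322,237) and lies along the tool's x. The bolt knob at (260,395) is in the drawn position. I descend and cage the grip loosely, then follow the arc.

```bash
python3 -m jog '[[[0,0,0.5,0,0,0,0.7],[0,0,0.6,0,0,0,0.7],[0,0,0.6,0,0,0,0.7],[0,0,0.4,0,0,0,0.7],[0,0,0.26,0,0,0,0.7],[0,0,0,0,0,0,0.55],[0,0,0,0,0,0,0.55],[0,0,0,0,0,0,0.55]]]'
```

```text
time: 7.72
tool_pos: [533.1, -59.5, 211.6]
tcp_rot: [179.9, 0.1, 111.0]
ft_force: [0.1, 0.9, -0.9]
finger_gap: 46.7
```

```bash
python3 -m jog '[[[0,-0.164,-0.115,0,0,0,0.55],[0,-0.164,-0.115,0,0,0,0.55],[0,-0.182,-0.085,0,0,0,0.55],[0,-0.182,-0.085,0,0,0,0.55],[0,-0.193,-0.052,0,0,0,0.55],[0,-0.193,-0.052,0,0,0,0.55],[0,-0.2,-0.017,0,0,0,0.55],[0,-0.2,-0.017,0,0,0,0.55]]]'
```

```text
time: 8.72
tool_pos: [462.5, -86.2, 236.9]
tcp_rot: [-180.0, -0.0, 111.0]
ft_force: [-0.6, -0.2, -0.3]
finger_gap: 46.8
```

```bash
python3 -m jog '[[[0,-0.2,0.017,0,0,0,0.55],[0,-0.2,0.017,0,0,0,0.55],[0,-0.16,0.035,0,0,0,0.55],[0,-0.16,0.035,0,0,0,0.55],[0,0,0,0,0,0,0.55],[0,0,0,0,0,0,0.55],[0,0,0,0,0,0,0.55],[0,0,0,0,0,0,0.55]]]'
python3 - <<'E'
from h import *
for n in('wrist','top','scene'): save(n,n+'3')
a=cv2.imread('pics/top3.png')[165:325,300:490];a=cv2.resize(a,None,fx=2.4,fy=2.4,interpolation=cv2.INTER_CUBIC)
b=cv2.resize(cv2.imread('pics/wrist3.png'),None,fx=.6,fy=.6)
o=np.zeros((672,456,3),np.uint8);o[:384]=a;o[384:,:384]=b
o=np.hstack([a[:380],np.pad(b,((0,92),(0,0),(0,0)))[:380,:340]]);print(o.shape);cv2.imwrite('pics/v3.png',o)
E
```

```text
time: 9.72
tool_pos: [430.0, -98.8, 232.0]
tcp_rot: [180.0, 0.0, 111.0]
ft_force: [-0.4, 0.4, 0.1]
finger_gap: 46.8
(380, 796, 3)
```

View pics/v3.png

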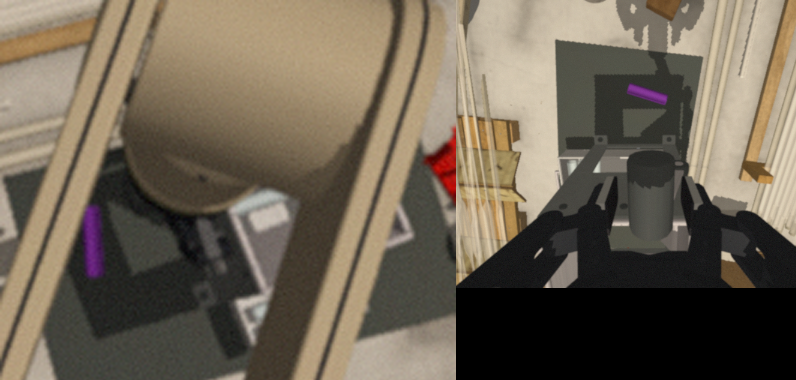

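The wrist view shows the lever carried over between the fingers, but the arm hides the bin. I'll back off upward and look into the bin and tray.

```bash
python3 -m jog '[[[0,0,-0.3,0,0,0,0.7],[0,0,-0.7,0,0,0,0.7],[0,0,-0.9,0,0,0,0.7],[-0.5,0,-0.9,0,0,0,0.7],[-1,0,0,0,0,0,0.7],[-1,0,0,0,0,0,0.7],[-1,0,0,0,0,0,0.7],[0,0,0,0,0,0,0.7],[0,0,0,0,0,0,0.7]]]'
python3 - <<'E'
from h import *
for n in('wrist','top','scene'): save(n,n+'4')
b=cv2.imread('pics/wrist4.png')
c=cv2.resize(cv2.imread('pics/scene4.png')[240:400,220:480],(390,240))
cv2.imwrite('pics/v4.png',np.hstack([cv2.resize(b,(400,300)),np.pad(c,((0,60),(0,0),(0,0)))]))
E
```

```text
time: 11.0
tool_pos: [492.6, -262.1, 372.6]
tcp_rot: [180.0, -0.0, 111.0]
ft_force: [-0.4, 0.5, 1.2]
finger_gap: 59.9
```

View pics/v4.png

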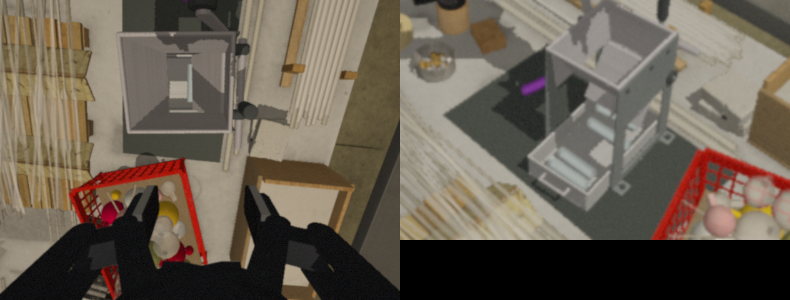

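The bin looks empty and the tubes are in the tray. I'll enlarge the view to count them.

```bash
python3 - <<'E'
from h import *
b=cv2.imread('pics/wrist4.png')[0:220,170:420]
c=cv2.imread('pics/scene4.png')[255:385,290:410]
cv2.imwrite('pics/v4b.png',np.hstack([cv2.resize(b,(398,350),interpolation=2),cv2.resize(c,(398,430),interpolation=2)[70:420]]))
P=cloud('top4');Z=P[...,2]
m=(Z>205)&(Z<260)&(np.hypot(P[...,0]-430,P[...,1]+99)<45);print(m.sum(),cv2.minAreaRect(P[m][:,:2].astype(np.float32)))
P=cloud('wrist4');Z=P[...,2]
m=(Z>220)&(Z<275)&(np.hypot(P[...,0]-430,P[...,1]+99)<45);print(m.sum(),cv2.minAreaRect(P[m][:,:2].astype(np.float32)))
E
```

```text
364 ((432.5005798339844, -106.89767456054688), (31.313203811645508, 72.09817504882812), 21.240821838378906)
1335 ((442.2286682128906, -128.07818603515625), (32.901214599609375, 26.382308959960938), 19.27155303955078)
```

View pics/v4b.png

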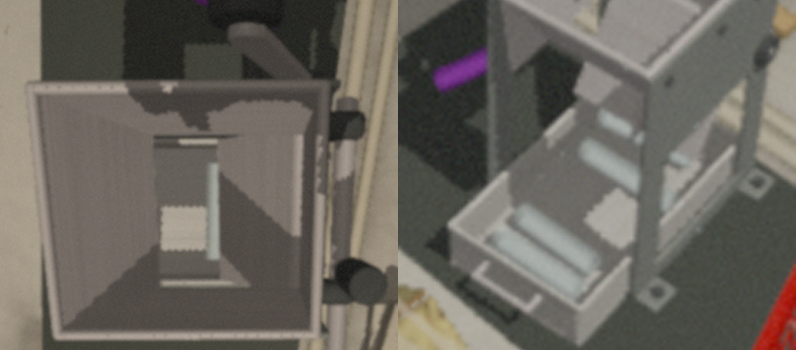

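```bash
python3 - <<'E'
from h import *
c=cv2.imread('pics/scene4.png')[290:355,340:412]
t=cv2.imread('pics/top4.png')[185:320,370:480]
cv2.imwrite('pics/v5.png',np.hstack([cv2.resize(c,(498,450),interpolation=2),cv2.resize(t,(300,450),interpolation=2)]))
P=cloud('wrist4');o=np.array([434.7,-210.3]);a=np.radians(-69);R=np.array([[np.cos(a),-np.sin(a)],[np.sin(a),np.cos(a)]])
for v in(95,113,135):
  for u in range(262,376,6):
    p=P[v,u]; q=(p[:2]-o)@R; print(v,u,np.round([*q,p[2]-2]).tolist(),end=' ')
  print()
E
```

```text
95 262 [-38.0, -22.0, 149.0] 95 268 [-49.0, -37.0, 3.0] 95 274 [-49.0, -29.0, 1.0] 95 280 [-49.0, -20.0, 3.0] 95 286 [-49.0, -12.0, 3.0] 95 292 [-49.0, -4.0, 4.0] 95 298 [-49.0, 4.0, 3.0] 95 304 [-49.0, 12.0, 3.0] 95 310 [-44.0, 22.0, 70.0] 95 316 [-43.0, 29.0, 79.0] 95 322 [-42.0, 36.0, 90.0] 95 328 [-42.0, 42.0, 100.0] 95 334 [-41.0, 48.0, 110.0] 95 340 [-40.0, 54.0, 118.0] 95 346 [-39.0, 60.0, 128.0] 95 352 [-39.0, 65.0, 138.0] 95 358 [-38.0, 71.0, 141.0] 95 364 [-35.0, 72.0, 183.0] 95 370 [-33.0, 73.0, 218.0] 
113 262 [-21.0, -22.0, 150.0] 113 268 [-26.0, -38.0, 3.0] 113 274 [-26.0, -29.0, 4.0] 113 280 [-26.0, -21.0, 3.0] 113 286 [-26.0, -13.0, 3.0] 113 292 [-26.0, -5.0, 3.0] 113 298 [-26.0, 3.0, 3.0] 113 304 [-26.0, 12.0, 21.0] 113 310 [-24.0, 22.0, 70.0] 113 316 [-24.0, 29.0, 79.0] 113 322 [-23.0, 36.0, 90.0] 113 328 [-23.0, 42.0, 100.0] 113 334 [-23.0, 49.0, 109.0] 113 340 [-23.0, 54.0, 120.0] 113 346 [-22.0, 60.0, 128.0] 113 352 [-22.0, 66.0, 136.0] 113 358 [-22.0, 71.0, 141.0] 113 364 [-20.0, 72.0, 190.0] 113 370 [-19.0, 73.0, 218.0] 
135 262 [-1.0, -23.0, 151.0] 135 268 [3.0, -39.0, 2.0] 135 274 [3.0, -30.0, 4.0] 135 280 [3.0, -22.0, 3.0] 135 286 [3.0, -14.0, 3.0] 135 292 [3.0, -6.0, 4.0] 135 298 [3.0, 3.0, 3.0] 135 304 [2.0, 12.0, 21.0] 135 310 [1.0, 21.0, 68.0] 135 316 [1.0, 29.0, 78.0] 135 322 [0.0, 36.0, 89.0] 135 328 [0.0, 42.0, 99.0] 135 334 [-0.0, 49.0, 111.0] 135 340 [-0.0, 55.0, 120.0] 135 346 [-1.0, 61.0, 129.0] 135 352 [-1.0, 66.0, 137.0] 135 358 [-1.0, 72.0, 140.0] 135 364 [-2.0, 72.0, 193.0] 135 370 [-3.0, 74.0, 217.0]
```

View pics/v5.png

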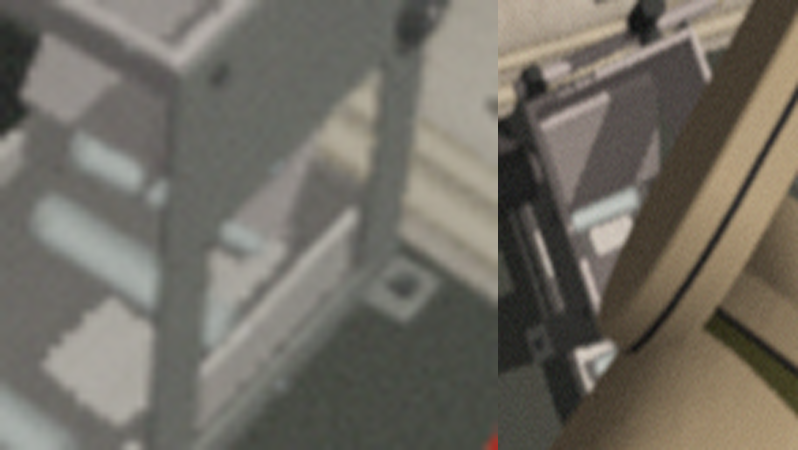

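The flap points fit a clean plane from (y 22, z 70) to (72, 141), a slope of 57°, so it is fully open with nothing on it. The bin walls are clear too. The tubes lie in the tray: two at the front, and the rest in the middle and back, partly hidden by the flap and a post. Now I swing the lever back, and I'll recheck the tray afterwards.

```bash
python3 -m jog '[[[1,0,0,0,0,0,0.7],[1,0,0,0,0,0,0.7],[1,0,0,0,0,0,0.7],[0.5,0,0.5,0,0,0,0.7],[0,0,0.7,0,0,0,0.7],[0,0,0.7,0,0,0,0.7],[0,0,0.5,0,0,0,0.7],[0,0,0.4,0,0,0,0.7],[0,0,0,0,0,0,0.55],[0,0,0,0,0,0,0.55],[0,0,0,0,0,0,0.55]]]'
```

```text
time: 12.52
tool_pos: [430.5, -98.9, 233.5]
tcp_rot: [179.9, 0.1, 111.0]
ft_force: [-0.2, -0.1, 0.9]
finger_gap: 47.0
```

```bash
python3 -m jog '[[[0,0.16,-0.035,0,0,0,0.55],[0,0.16,-0.035,0,0,0,0.55],[0,0.2,-0.017,0,0,0,0.55],[0,0.2,-0.017,0,0,0,0.55],[0,0.2,0.017,0,0,0,0.55],[0,0.2,0.017,0,0,0,0.55],[0,0.193,0.052,0,0,0,0.55],[0,0.193,0.052,0,0,0,0.55],[0,0.182,0.085,0,0,0,0.55],[0,0.182,0.085,0,0,0,0.55],[0,0.164,0.115,0,0,0,0.55],[0,0.164,0.115,0,0,0,0.55]]]'
python3 -m jog '[[[0,0.04,0,0,0,0,0.55],[0,0,0,0,0,0,0.55],[0,0,0,0,0,0,0.55],[0,0,0,0,0,0,0.7],[0,0,0,0,0,0,0.7]]]'
```

```text
time: 14.02
tool_pos: [532.8, -59.2, 209.8]
tcp_rot: [-180.0, -0.0, 111.0]
ft_force: [0.4, 0.8, 0.2]
finger_gap: 46.9
time: 14.65
tool_pos: [534.3, -58.8, 210.5]
tcp_rot: [180.0, 0.0, 111.0]
ft_force: [-0.4, -0.4, -0.6]
finger_gap: 59.3
```

```bash
python3 -m jog '[[[0,0,-0.6,0,0,0,0.7],[0,0,-0.9,0,0,0,0.7],[0,0,-0.9,0,0,0,0.7],[0,0,0,0,0,0.0278,0.7],[0,0,0,0,0,0.0278,0.7],[0,0,0,0,0,0.0278,0.7],[0,0,0,0,0,0.0278,0.7],[0,0,0,0,0,0.0278,0.6],[0,0,0,0,0,0.0278,0.6],[0,0,0,0,0,0.0278,0.6],[0,0,0,0,0,0.0278,0.6],[0,0,0,0,0,0.0276,0.6]]]'
python3 -m jog '[[[0,0,0,0,0,0,0.6],[-0.36,0.88,0,0,0,0,0.6],[-0.36,0.88,0,0,0,0,0.6],[-0.37,0.89,0,0,0,0,0.6],[0,0,0,0,0,0,0.6],[0,0,0,0,0,0,0.6]]]'
python3 - <<'E'
from h import *
for n in('wrist','top','scene'): save(n,n+'6')
c=cv2.imread('pics/scene6.png')[250:390,280:420]
cv2.imwrite('pics/v6.png',np.hstack([cv2.resize(cv2.imread('pics/wrist6.png'),(400,300)),cv2.resize(c,(400,300),interpolation=2)]))
P=cloud('wrist6');Z=P[...,2]
m=(Z>225)&(Z<250)&(np.hypot(P[...,0]-533,P[...,1]+59)<45)
print(m.sum(),cv2.minAreaRect(P[m][:,:2].astype(np.float32)),np.percentile(P[m][:,2],95))
m=(Z>255)&(Z<270)&(np.hypot(P[...,0]-530,P[...,1]+202)<30); print('knob',m.sum(),np.nanmean(P[m],0))
E
```

```text
time: 16.15
tool_pos: [534.2, -58.7, 330.4]
tcp_rot: [180.0, -0.0, 20.7]
ft_force: [-1.0, -1.0, 0.5]
finger_gap: 51.4
time: 16.9
tool_pos: [530.9, -201.7, 330.2]
tcp_rot: [-180.0, -0.0, 21.1]
ft_force: [-0.0, 0.8, 0.2]
finger_gap: 51.4
4279 ((532.603515625, -60.2193717956543), (30.263704299926758, 61.715431213378906), 21.173921585083008) 240.18314391027883
knob 650 [ 531.28890121 -201.15191741  262.92280726]
```

View pics/v6.png

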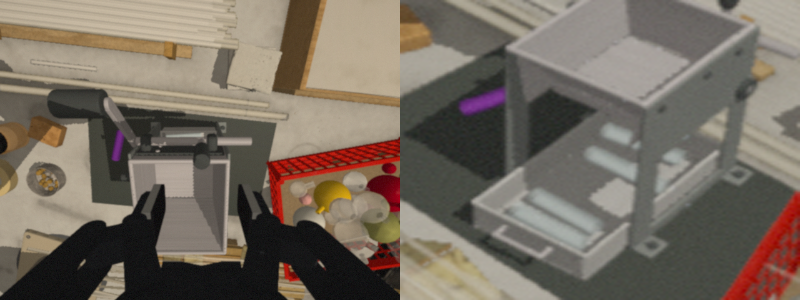

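The bin is empty with its flap shut. The grip is back at its shut position (within 2 mm, top at z 240), and the knob is between the fingers. I grasp it and shoot the bolt.

```bash
python3 -m jog '[[[0,0,0.4,0,0,0,0.6],[0,0,0.5,0,0,0,0.6],[0,0,0.5,0,0,0,0.6],[0,0,0.4,0,0,0,0.6],[0,0,0.23,0,0,0,0.6],[0,0,0,0,0,0,0.6],[0,0,0,0,0,0,0],[0,0,0,0,0,0,0],[0,0,0,0,0,0,0],[0,0,0,0,0,0,0],[0,0,0,0,0,0,0]]]' 30
python3 -m jog '[[[0,-0.2,0,0,0,0,0],[0,-0.2,0,0,0,0,0],[0,-0.2,0,0,0,0,0],[0,-0.21,0,0,0,0,0],[0,0,0,0,0,0,0],[0,0,0,0,0,0,0]]]'
```

```text
time: 18.42
tool_pos: [531.4, -201.7, 230.2]
tcp_rot: [180.0, -0.1, 21.1]
ft_force: [-2.5, 3.5, 6.3]
finger_gap: 17.0
time: 19.18
tool_pos: [516.9, -164.3, 230.1]
tcp_rot: [179.9, -0.1, 21.0]
ft_force: [-0.9, -1.6, 6.3]
finger_gap: 16.9
```

Release, rise, and swing the arm back to the right for a clear top view.

```bash
python3 -m jog '[[[0,0,0,0,0,0,0.6],[0,0,0,0,0,0,0.6],[0,0,0,0,0,0,0.6],[0,0,-0.5,0,0,0,0.6],[0,0,-0.8,0,0,0,0.6],[0,0,-0.8,0,0,0,0.6],[-0.3,0.8,0,0,0,0,0.6],[-0.6,0.8,0,0,0,0,0.6],[-0.9,0.6,0,0,0,0,0.6],[-0.9,0.6,0,0,0,0,0.6],[-0.9,0.6,0,0,0,0,0.6],[-0.9,0.6,0,0,0,0,0.6]]]'
python3 -m jog '[[[-0.9,0.6,0,0,0,0,0.6],[-0.9,0.4,0,0,0,0,0.6],[0,0,0,0,0,0,0.6],[0,0,0,0,0,0,0.6]]]'
python3 - <<'E'
from h import *
for n in('top','scene'): save(n,n+'7')
t=cv2.imread('pics/top7.png')[160:330,170:490]
c=cv2.imread('pics/scene7.png')[280:390,290:420]
cv2.imwrite('pics/v7.png',np.vstack([cv2.resize(t,(640,340),interpolation=2),np.pad(cv2.resize(c,(307,260),interpolation=2),((0,0),(0,333),(0,0)))]))
P=cloud('top7');Z=P[...,2];vv,uu=np.mgrid[0:480,0:640]
k=P[(Z>260)&(uu>385)&(uu<440)&(vv>180)&(vv<215)];print('knob',len(k),k.mean(0))
g=P[(Z>222)&(uu>325)&(uu<360)&(vv>170)&(vv<210)];print('grip',len(g),cv2.minAreaRect(g[:,:2].astype(np.float32)))
E
```

```text
time: 20.68
tool_pos: [377.1, -432.7, 333.6]
tcp_rot: [-180.0, -0.0, 21.0]
ft_force: [0.5, -0.1, -0.4]
finger_gap: 51.5
time: 21.18
tool_pos: [312.3, -510.2, 333.4]
tcp_rot: [-180.0, -0.0, 21.0]
ft_force: [0.2, -0.4, 0.4]
finger_gap: 51.3
knob 80 [ 513.72970814 -166.39205861  264.71738969]
grip 508 ((530.648681640625, -61.62278747558594), (31.742610931396484, 58.72394943237305), 21.650388717651367)
```

View pics/v7.png

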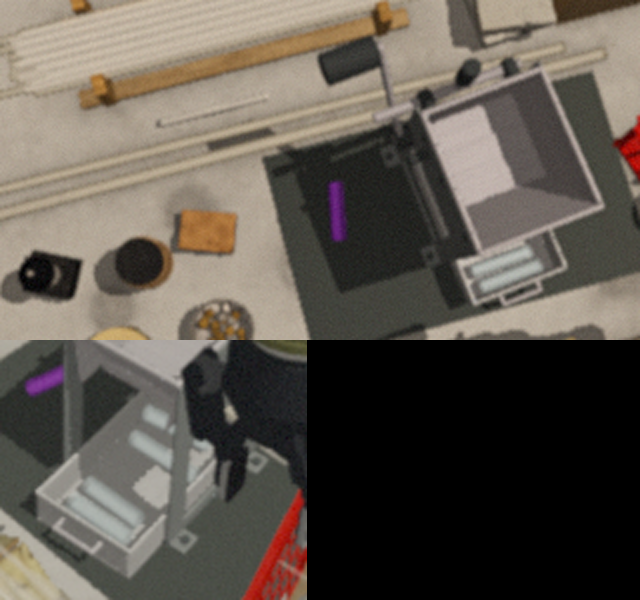

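The knob and grip are back where they started and the bystanders haven't moved. One numeric check from the clear scene view counts the tubes in the tray.

```bash
python3 - <<'E'
from h import *
o=np.array([434.7,-210.3]);a=np.radians(-69);R=np.array([[np.cos(a),-np.sin(a)],[np.sin(a),np.cos(a)]])
P=cloud('scene6').reshape(-1,3); q=np.c_[(P[:,:2]-o)@R,P[:,2]]
m=(abs(q[:,0])<48)&(q[:,1]>-130)&(q[:,1]<110)&(q[:,2]>13)&(q[:,2]<60);q=q[m]
H=[[int(((q[:,1]//6==j)&(q[:,0]//8==i)).sum()) for i in range(-6,6)] for j in range(-21,18)]
for j,h in zip(range(-21,18),H): 
  s=q[q[:,1]//6==j]; print(j*6,h,int(s[:,2].max()) if len(s) else '')
E
```

```text
-126 [10, 10, 5, 9, 6, 10, 6, 7, 11, 6, 9, 4] 47
-120 [16, 15, 13, 24, 21, 21, 22, 16, 16, 22, 20, 26] 46
-114 [0, 0, 0, 0, 0, 0, 0, 0, 0, 0, 0, 0] 
-108 [0, 0, 2, 0, 2, 1, 2, 1, 2, 1, 1, 0] 25
-102 [0, 4, 6, 4, 6, 5, 7, 3, 6, 5, 2, 0] 23
-96 [0, 7, 12, 13, 12, 10, 11, 14, 9, 12, 1, 0] 27
-90 [0, 4, 7, 5, 7, 7, 6, 6, 8, 7, 0, 0] 29
-84 [0, 2, 2, 2, 3, 3, 3, 1, 2, 5, 1, 0] 23
-78 [0, 2, 5, 4, 5, 8, 10, 12, 11, 3, 0, 0] 26
-72 [0, 7, 9, 8, 11, 9, 9, 11, 9, 7, 0, 0] 28
-66 [0, 5, 12, 8, 8, 5, 6, 3, 6, 2, 0, 0] 26
-60 [0, 2, 1, 3, 0, 1, 2, 1, 0, 0, 0, 0] 22
-54 [0, 0, 0, 0, 0, 0, 0, 0, 0, 0, 0, 0] 
-48 [0, 0, 0, 0, 0, 0, 0, 0, 0, 0, 0, 0] 
-42 [0, 0, 0, 0, 0, 0, 0, 0, 0, 0, 0, 0] 
-36 [0, 0, 0, 0, 0, 0, 0, 0, 0, 0, 0, 0] 
-30 [0, 0, 0, 0, 0, 0, 0, 0, 0, 0, 0, 0] 
-24 [0, 0, 0, 0, 0, 0, 0, 0, 0, 0, 0, 0] 
-18 [0, 0, 0, 0, 0, 0, 0, 0, 0, 0, 0, 0] 
-12 [0, 0, 0, 0, 0, 0, 0, 0, 0, 0, 0, 0] 
-6 [0, 0, 0, 0, 0, 0, 1, 0, 0, 0, 0, 0] 19
0 [0, 5, 8, 9, 7, 8, 6, 6, 0, 0, 5, 0] 27
6 [0, 9, 8, 7, 11, 10, 9, 4, 0, 0, 7, 0] 27
12 [1, 5, 5, 4, 5, 5, 2, 0, 0, 2, 3, 0] 27
18 [0, 2, 1, 1, 0, 1, 1, 0, 0, 1, 0, 0] 21
24 [0, 0, 0, 0, 0, 0, 0, 0, 0, 0, 0, 0] 
30 [0, 0, 1, 0, 0, 0, 0, 0, 0, 0, 0, 0] 14
36 [7, 4, 3, 1, 2, 0, 0, 1, 0, 0, 0, 0] 23
42 [12, 11, 10, 5, 4, 0, 0, 6, 6, 3, 0, 0] 27
48 [3, 7, 5, 0, 0, 0, 0, 2, 10, 2, 0, 0] 26
54 [2, 1, 1, 0, 0, 0, 0, 2, 4, 1, 0, 0] 23
60 [2, 2, 0, 0, 0, 0, 0, 0, 4, 2, 3, 2] 40
66 [2, 2, 0, 0, 0, 0, 0, 5, 13, 31, 23, 18] 46
72 [0, 0, 0, 0, 0, 0, 0, 0, 0, 0, 1, 2] 41
78 [0, 0, 0, 0, 0, 0, 0, 0, 0, 0, 0, 0] 
84 [0, 0, 0, 0, 0, 0, 0, 0, 0, 0, 0, 0] 
90 [0, 0, 0, 0, 0, 0, 0, 0, 0, 0, 0, 0] 
96 [0, 0, 0, 0, 0, 0, 0, 0, 0, 0, 0, 0] 
102 [0, 0, 0, 0, 0, 0, 0, 0, 3, 7, 0, 0] 16
```

The depth map shows four tubes clearly, at stand y of about -96, -70, 8 and 46. The fifth is unaccounted for, so I look for it before handing in.

```bash
python3 - <<'E'
from h import *
o=np.array([434.7,-210.3]);a=np.radians(-69);R=np.array([[np.cos(a),-np.sin(a)],[np.sin(a),np.cos(a)]])
def st(n):
  P=cloud(n); return np.concatenate([(P[...,:2]-o)@R,P[...,2:]],-1)
# new things on the bench in top view
A,B=st('top0'),st('top7'); D=B[...,2]-A[...,2]
m=((D>7)&(B[...,2]<60)&(B[...,2]>5)).astype(np.uint8); m=cv2.morphologyEx(m,cv2.MORPH_OPEN,np.ones((2,2),np.uint8))
n,l,s,c=cv2.connectedComponentsWithStats(m)
for i in range(1,n):
  if s[i,4]>15: print('new',s[i].tolist(),np.round(np.median(B[l==i],0)))
# initial tubes in bin (wrist1), final bin content (wrist6): height over y at several x
for n in('wrist1','wrist6'):
  q=st(n).reshape(-1,3); q=q[(abs(q[:,0])<35)&(q[:,1]>-70)&(q[:,1]<72)]
  print(n,[(y,int(np.median(s[:,2])) ) for y in range(-70,72,6) for s in[q[abs(q[:,1]-y)<3]] if len(s)>5])
q=st('scene6').reshape(-1,3)
for x in(-60,-44,-36,-28,-20,-12,4,12,20,28,36):
  s=q[(abs(q[:,0]-x)<4)&(q[:,1]>15)&(q[:,1]<150)&(q[:,2]<120)]; s=s[np.argsort(s[:,1])]
  print(x,[(int(y),int(z)) for _,y,z in s[::4]])
E
```

```text
new [407, 283, 36, 25, 486] [nan nan nan]
wrist1 [(-64, 218), (-58, 210), (-52, 201), (-46, 191), (-40, 181), (-34, 172), (-28, 162), (-22, 152), (-16, 142), (-10, 155), (-4, 158), (2, 158), (8, 153), (14, 157), (20, 159), (26, 173), (32, 173), (38, 167), (44, 158), (50, 156), (56, 4), (62, 4), (68, 42)]
wrist6 [(-64, 218), (-58, 211), (-52, 201), (-46, 192), (-40, 182), (-34, 172), (-28, 162), (-22, 153), (-16, 142), (-10, 141), (-4, 141), (2, 141), (8, 141), (14, 141), (20, 141), (26, 141), (32, 141), (38, 141), (44, 141), (50, 4), (56, 20), (62, 17), (68, 42)]
-60 [(20, 2), (45, 0)]
-44 [(31, 5), (36, 2), (39, 21), (39, 16), (40, 4), (42, 19), (44, 20), (45, 22), (48, 24), (55, 18), (67, 17)]
-36 [(17, 21), (30, 8), (35, 4), (38, 3), (40, 15), (41, 18), (42, 14), (43, 21), (45, 1), (47, 2), (50, 20), (54, 22), (66, 15), (71, 10)]
-28 [(15, 22), (35, 14), (37, 6), (40, 23), (42, 12), (42, 13), (45, 20), (46, 20), (50, 22)]
-20 [(15, 25), (28, 8), (32, 8), (36, 5), (39, 6), (42, 7), (43, 20), (45, 6)]
-12 [(15, 21), (31, 4), (35, 6), (38, 10), (42, 8), (43, 0)]
4 [(15, 21), (107, 4)
[... 163 characters left out ...]
1, 3), (34, 4), (37, 9), (41, 3), (44, 15), (45, 4), (46, 13), (48, 21), (50, 17), (51, 2), (54, 22), (58, 7), (59, 20), (65, 40), (67, 3), (67, 34), (68, 30), (69, 18), (70, 6), (104, 8), (106, 8), (107, 0), (109, 15), (111, 15), (127, 8), (131, 6)]
28 [(16, 20), (31, 6), (33, 4), (38, 4), (41, 7), (44, 15), (48, 5), (50, 5), (53, 7), (55, 8), (58, 23), (60, 3), (65, 4), (66, 30), (66, 42), (67, 39), (67, 35), (68, 39), (68, 15), (68, 29), (69, 17), (70, 44), (102, 13), (104, 13), (106, 13), (110, 13), (117, 13)]
36 [(16, 21), (18, 10), (27, 7), (39, 3), (47, 7), (55, 4), (65, 26), (66, 39), (66, 45), (67, 36), (67, 45), (68, 23), (69, 37), (69, 29), (72, 10), (126, 6), (134, 12), (149, 0)]
```

wrist6 looks under the hopper from the far side and now shows z of about 20 at y 56–62, where it read 4 before. Something tube-high lies along the tray's far wall, so I map it.

```bash
python3 - <<'E'
from h import *
o=np.array([434.7,-210.3]);a=np.radians(-69);R=np.array([[np.cos(a),-np.sin(a)],[np.sin(a),np.cos(a)]])
def st(n):
  P=cloud(n); return np.concatenate([(P[...,:2]-o)@R,P[...,2:]],-1)
for n in('wrist6','scene6','scene4'):
  q=st(n).reshape(-1,3); q=q[(abs(q[:,0])<64)&(q[:,2]<60)]
  print(n,'x from -64 step 8')
  for y in range(26,76,4):
    r=[]
    for x in range(-64,64,8):
      s=q[(q[:,0]>=x)&(q[:,0]<x+8)&(q[:,1]>=y)&(q[:,1]<y+4)]; r.append('%3d'%np.percentile(s[:,2],80) if len(s) else '  .')
    print(y,*r)
im,d,K,E=load('wrist6'); Pw=np.r_[o+R@[0,58],20]; pc=np.linalg.inv(E)@np.r_[Pw,1]; uv=(K@pc[:3])[:2]/pc[2]; print(uv)
u,v=map(int,uv); c=im[v-35:v+25,u-90:u+80]
c2=load('scene6')[0][300:365,350:420]
cv2.imwrite('pics/v8.png',np.vstack([cv2.resize(c,(680,240),interpolation=2),cv2.resize(c2,(680,350),interpolation=2)]))
E
```

```text
wrist6 x from -64 step 8
26   .   .   .   .   .   .   .   .   .   .   .   .   .   .   .   .
30   .   .   .   .   .   .   .   .   .   .   .   .   .   .   .   .
34   .   .   .   .   .   .   .   .   .   .   .   .   .   .   .   .
38   .   .   .   .   .   .   .   .   .   .   .   .   .   .   .   .
42   .   .   .   .   .   .   .   .   .   .   .   .   .   .   .   .
46   .   .   .   .   .   .   .   .   .   .   .   .   .   .   .   .
50   .   5   .   .   .   .   .   .   .   .   .   5   4   .   .   .
54  18  19  20  20  21  21  21  22  22  22  22   5   4   .   .  17
58  39  31  16  17  18  19  20  20  21  21  22   6   5   5   4  16
62  46  42   .   .   .   .   .  15  18  19  19   .   .   .  12  35
66  45  43   .  40   .   .   .   .   .   .   .   .   .   .  44  48
70  42  42  42  42  42  42  42  42  42  42  42  42  42  43  42  37
74  47   2   3   2   2   2   1   2   3  41  25  41  40  40  40  49
scene6 x from -64 step 8
26   .  43   .   8   .   8   .   .   .   .   .   7   7   .  27  17
30   .  39   6   8   5   8   6   7   .   .   4   7   9   .  38  16
34  10  40  11   5   8   6   6   .   .   4   
[... 915 characters left out ...]
19
38   .  22  18  18  17  17  14   .   .   7   7   6   8   .  25  30
42   .  20  22  22  20  14  17   .   .  16  16  14   7   .  37  16
46   .  17  23   .  21   .  21   .   .  15  19  12   8   .  36  16
50   .  13   .   .   .   .   .   .   .   .  16   7   6   .  34  17
54   .   .   .   .   .   .   .   .   .   .   9   8   6   .  33  50
58   .   .   .   .   .   .   .   .   .   .   6   4   .   .  43  45
62   .   .   .   .   .   .   .   .   .   .   .  17  31  44  37  43
66   .   .   .   .   .   .   .   .   .   .   .  30  38  41  43  52
70   .   .   .   .   .   .   .   .   .   .   .  35  43  41  42  52
74   .   .   .   .   .   .   .   .   .   .   .   .   .   .   .  43
[302.04936515 216.40683856]
```

View pics/v8.png

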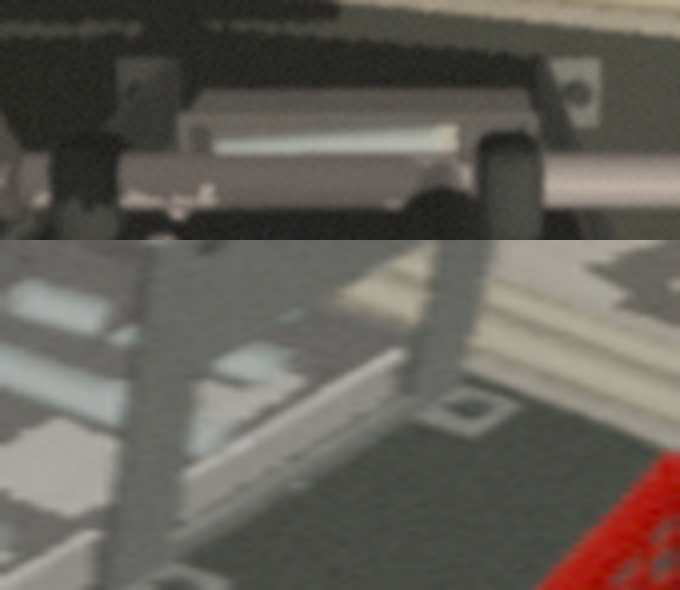

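The close view shows a single tube along the far wall, so I can still account for only four in the tray. I'll search every picture for tube-coloured blobs and locate them.

```bash
python3 - <<'E'
from h import *
o=np.array([434.7,-210.3]);a=np.radians(-69);R=np.array([[np.cos(a),-np.sin(a)],[np.sin(a),np.cos(a)]])
def st(n):
  P=cloud(n); return np.concatenate([(P[...,:2]-o)@R,P[...,2:]],-1)
for n in('top0','wrist1','top7','scene4','scene6','wrist4','wrist6'):
  im=load(n)[0].astype(int); im=cv2.GaussianBlur(im.astype(np.uint8),(3,3),0).astype(int); q=st(n)
  b,g,r=im[...,0],im[...,1],im[...,2]
  m=((b-r>4)&(g-r>4)&(g>110)).astype(np.uint8)
  k,l,s,c=cv2.connectedComponentsWithStats(m); print(n)
  for i in range(1,k):
    if s[i,4]>25:
      p=q[l==i]; p=p[~np.isnan(p[:,0])]
      if len(p) and abs(np.median(p[:,0]))<400 and abs(np.median(p[:,1]))<400: print('  ',s[i].tolist(),np.round(np.percentile(p,[5,50,95],axis=0)).tolist())
E
```

```text
top0
wrist1
top7
scene4
scene6
wrist4
wrist6
```

```bash
python3 - <<'E'
from h import *
o=np.array([434.7,-210.3]);a=np.radians(-69);R=np.array([[np.cos(a),-np.sin(a)],[np.sin(a),np.cos(a)]])
def st(n):
  P=cloud(n); return np.concatenate([(P[...,:2]-o)@R,P[...,2:]],-1)
# sample tube colour in scene6 from known tube at y~-70, x~0
im=load('scene6')[0]; q=st('scene6')
t=(abs(q[...,0])<20)&(abs(q[...,1]+70)<7)&(q[...,2]>20)&(q[...,2]<30); print('tube BGR',np.median(im[t],0))
t=(abs(q[...,0])<20)&(abs(q[...,1]+40)<7)&(q[...,2]<12); print('floor BGR',np.median(im[t],0))
for n in('top0','wrist1','top7','scene4','scene6','scene7','wrist4','wrist6'):
  im=cv2.GaussianBlur(load(n)[0],(3,3),0).astype(int); q=st(n)
  b,g,r=im[...,0],im[...,1],im[...,2]
  m=((g-r>=3)&(b-r>=0)&(g>95)).astype(np.uint8)
  k,l,s,c=cv2.connectedComponentsWithStats(m); print(n)
  for i in range(1,k):
    if s[i,4]>20:
      p=q[l==i]; p=p[~np.isnan(p[:,0])]
      if len(p) and np.hypot(*np.median(p[:,:2],0))<450: print('  ',s[i].tolist(),np.round(np.percentile(p,[5,50,95],axis=0)).astype(int).tolist())
E
```

```text
tube BGR [162.5 167.  161. ]
floor BGR [102.  107.  108.5]
top0
wrist1
top7
scene4
   [351, 311, 9, 6, 32] [[-45, 39, 14], [-35, 42, 20], [-25, 45, 24]]
   [346, 319, 17, 15, 111] [[-31, 3, 15], [-10, 7, 22], [10, 14, 26]]
   [319, 339, 32, 26, 336] [[-29, -96, 13], [3, -76, 21], [27, -63, 25]]
scene6
   [351, 309, 10, 8, 49] [[-44, 40, 14], [-34, 45, 20], [-26, 51, 25]]
   [346, 319, 17, 15, 109] [[-32, 3, 16], [-12, 8, 21], [11, 15, 27]]
   [373, 320, 6, 6, 24] [[16, 44, 9], [21, 49, 19], [25, 59, 24]]
   [326, 339, 24, 19, 155] [[-29, -75, 16], [1, -70, 21], [26, -62, 25]]
   [320, 347, 24, 18, 152] [[-27, -97, 15], [2, -93, 21], [29, -87, 25]]
scene7
   [351, 308, 10, 9, 57] [[-45, 39, 17], [-35, 44, 21], [-23, 52, 26]]
   [346, 319, 17, 15, 109] [[-33, 2, 16], [-11, 7, 22], [10, 15, 28]]
   [326, 339, 24, 20, 166] [[-28, -75, 12], [1, -69, 21], [25, -61, 26]]
   [319, 347, 26, 18, 158] [[-27, -98, 15], [1, -93, 22], [30, -87, 25]]
wrist4
wrist6
```

```bash
python3 - <<'E'
from h import *
o=np.array([434.7,-210.3]);a=np.radians(-69);R=np.array([[np.cos(a),-np.sin(a)],[np.sin(a),np.cos(a)]])
def st(n):
  P=cloud(n); return np.concatenate([(P[...,:2]-o)@R,P[...,2:]],-1)
q=np.concatenate([st(n).reshape(-1,3) for n in('scene6','scene4','wrist6','wrist4','top7','wrist2')]); q=q[q[:,2]<60]
print('tray map, x -72..72 step 8 (median z)')
for y in range(-132,84,6):
  r=[]
  for x in range(-72,72,8):
    s=q[(q[:,0]>=x)&(q[:,0]<x+8)&(q[:,1]>=y)&(q[:,1]<y+6)]; r.append('%3d'%np.median(s[:,2]) if len(s) else '  .')
  print('%4d'%y,*r)
# bench changes in height maps, before/after (10 mm grid)
def hm(ns):
  p=np.concatenate([st(n).reshape(-1,3) for n in ns]); p=p[(p[:,2]<60)&(abs(p[:,0])<400)&(abs(p[:,1])<400)]
  S=np.zeros((80,80));N=S.copy(); i=((p[:,:2]+400)//10).astype(int); np.add.at(S,(i[:,0],i[:,1]),p[:,2]);np.add.at(N,(i[:,0],i[:,1]),1); return np.where(N>2,S/np.maximum(N,1),np.nan)
d=hm(['top7','wrist6','scene6'])-hm(['top0','wrist1','scene0'])
print([(int(i*10-395),int(j*10-395),round(d[i,j])) for i,j in np.argwhere(d>8)])
E
```

```text
tray map, x -72..72 step 8 (median z)
-132   1   1   2   2   3   2   5   2   2   3   3   4   2   3   3   3   2   3
-126   1   1   2  11  12   6  25  12  18  13   4  14   4   6   4   4   2   2
-120   1   1  28  30  25  31  30  28  27  27  29  27  22  21  22  26   3   2
-114   1   1  30   6   5  22  23  22  23  22  22  23  22  22   5  20   5   2
-108   1   1  30   5   6  22  23  22  23  22  23  22  23  23   5  20   6   2
-102   1   1  27   4  16  18  18  18  19  19  20  18  18  16   5  18   5   2
 -96   1   1  25   5  20  20  21  21  21  21  22  21  21   9   3  25   3   2
 -90   1   1  23   7  21  21  22  22  22  22  22  23  21   9   6  17   3   1
 -84   1   1  27   6   6   5  21  19  18  19  18  19  13   7   6  21   4   3
 -78   1   2  23   4   5   5  16  16  16  17  16  16  10   6   5  23   3   1
 -72   1  17  24   6   5   5  19  20  22  22  22  21   9   6   .  25  18   3
 -66  17  43  24   6   5   5  22  22  23  22  22  21   7   5   .  26  31   5
 -60  17  43  28   6   4   4  18  20  22  20  20   9   6   6   .  24  33   7
 -54  20  45  24   7   4   4   8   8   5   7   8   5   4   6 
[... 2780 characters left out ...]
(175, 245, 9), (195, -75, 19), (195, -65, 23), (195, -55, 24), (195, -45, 16), (195, -35, 15), (205, -185, 12), (205, -175, 13), (205, -165, 11), (205, -125, 10), (205, -115, 25), (205, -105, 15), (205, -95, 17), (205, -85, 13), (205, -75, 11), (215, -175, 20), (215, -165, 37), (215, -155, 34), (215, -145, 36), (215, -135, 44), (215, -125, 14), (215, -95, 9), (225, -195, 13), (225, -185, 22), (225, -175, 17), (225, -165, 28), (225, -155, 20), (225, -145, 21), (225, -135, 21), (235, -225, 10), (245, -225, 9), (245, -205, 15), (245, -175, 11), (265, -175, 11), (295, -215, 9), (295, -15, 8), (325, -195, 9), (365, 5, 8), (375, 145, 12), (385, 145, 30), (395, 5, 14), (395, 25, 12), (395, 45, 10)]
```

The combined depth map settles it. There are five tubes in the tray, at stand y of about -110, -92, -66, 10 and 50, all with tops at z ≈ 22. The front wall had hidden the first one from the scene camera. Handing in.

```bash
python3 -c "
from h import *
print(job.hand_in(), telemetry.sense()['time'])"
```

```text
the job is handed in; nothing more can be done
the job is handed in; nothing more can be done
```

The job is done and handed in at about 21 s of the 67 s allowed. All five offcuts are in the tray, the flap is shut and the bolt is home.

I drew the bolt about 40 mm and swung the lever over with the fingers loosely round its grip. I then swung it back the same way and pushed the bolt home.

**Last checks:**
- **Flap open:** measured at about 57° (0.98 rad), with nothing left on it or in the bin.
- **Flap shut, bolt home:** the grip is within 1 mm of its starting position in the top view. So is the knob, which puts the bolt within about 1 mm of fully home.
- **Offcuts:** five tubes lie in the tray at stand y of about -110, -92, -66, 10 and 50 mm, with tops about 22 mm above the bench.
- **Bystanders:** the jar, cork block, ball stand and purple look-alike look unmoved in the last top view. I compared these by eye only.
- **Tray:** I never touched it, but I did not measure its shift.

**Checks that disagreed:**
- My first position for the stand, from the bin's rim, was about 10 mm off, so I used the knob and grip instead.
- The scene camera alone first showed only four tubes. The tray's front wall hid the fifth, and the combined camera depths found it.
- The tube by the far wall shifted a few millimetres between two views. I did not find out why; it stayed in the tray.

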